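# Close the four bead pots

### The job

The bench is being tidied for the night: put each of the four dark wooden lids on the pot it was made for - large round, small round, square and oblong - so that it sits flat on the rim with its plug down in the opening and its sides in line with the pot's. Leave the wire spool and the roll of copper foil where they are among the pots.

Things in the scene. Friction and masses are not known exactly. Their poses are not given: they have to be found in the camera images.
- lid_large_knob (a point): Loose dark wooden lid, 45 mm high, right way up on the bench: from below, a plug 5 mm deep (round, 60 mm across), a plate 6 mm thick (round, 96 mm across), a paler knob 34 mm tall (round, 20 mm across). Point: on the knob's axis, 33 mm above the lid's underside, 12 mm below the knob's top, where to pinch it; z up.
- lid_small_knob (a point): Loose dark wooden lid, 45 mm high, right way up on the bench: from below, a plug 5 mm deep (round, 32 mm across), a plate 6 mm thick (round, 68 mm across), a paler knob 34 mm tall (round, 20 mm across). Point: on the knob's axis, 33 mm above the lid's underside, 12 mm below the knob's top, where to pinch it; z up.
- lid_square_knob (a point): Loose dark wooden lid, 45 mm high, right way up on the bench: from below, a plug 5 mm deep (48 mm square), a plate 6 mm thick (84 mm square), a paler knob 34 mm tall (20 mm square, its sides parallel to the plate's). Point: on the knob's axis, 33 mm above the lid's underside, 12 mm below the knob's top, where to pinch it; z up. x and y run parallel to the sides.
- lid_oblong_knob (a point): Loose dark wooden lid, 45 mm high, right way up on the bench: from below, a plug 5 mm deep (76 x 28 mm), a plate 6 mm thick (oblong, 112 x 64 mm), a paler knob 34 mm tall (a bar 36 mm long and 16 mm wide, its length along the lid's length). Point: on the knob's axis, 33 mm above the lid's underside, 12 mm below the knob's top, where to pinch it; z up. x runs along the lid's length, y across it.
- pot_large: White pot of coloured beads, fixed to the bench, 34 mm high, walls 4 mm, round, 84 mm across outside, opening 76 mm; the large round lid belongs on it. Origin: centre of its underside, on the bench; z up. With the lid home its plate rests on the rim, its knob point 62 mm above this origin; the plug has 8 mm of play all round.
- pot_small: White pot of coloured beads, fixed to the bench, 34 mm high, walls 4 mm, round, 56 mm across outside, opening 48 mm; the small round lid belongs on it. Origin: centre of its underside, on the bench; z up. With the lid home its plate rests on the rim, its knob point 62 mm above this origin; the plug has 8 mm of play all round.
- pot_square: White pot of coloured beads, fixed to the bench, 34 mm high, walls 4 mm, square, 72 mm outside, opening 64 mm; the square lid belongs on it, any of the four ways round. Origin: centre of its underside, on the bench; z up, x and y parallel to its sides. With the lid home its plate rests on the rim, its knob point 62 mm above this origin; the plug has 8 mm of play all round.
- pot_oblong: White pot of coloured beads, fixed to the bench, 34 mm high, walls 4 mm, oblong, 100 x 52 mm outside, opening 92 x 44 mm; the oblong lid belongs on it, either way round. Origin: centre of its underside, on the bench; z up, x along its length. With the lid home its plate rests on the rim, its knob point 62 mm above this origin; the plug has 8 mm of play all round.
- spool: Bystander: loose spool of steel wire with black flanges, 64 mm across, 34 mm high, standing on its flange. Origin: centre of its underside.
- foil_roll: Bystander: loose roll of copper foil tape lying flat, a ring 86 mm across, 72 mm inside, 22 mm high. Origin: centre of its underside.
Things that resemble listed ones, but are neither listed nor needed, are in the scene too. What is shaped like the part that bears lid_small_knob but pink is not meant. Leave any purple look-alike of the part that bears lid_large_knob alone.

How it is judged (in metres and radians):
At the end, for the whole second after the job is handed in: Each lid is on its own pot, released and at rest: knob within 12 mm of the pot's centre line, plate on the rim (knob point 59 to 64.5 mm above the pot's underside), tilt under 0.05 rad; square and oblong lids within 0.2 rad of in line with the pot's sides (horizontal distance between lid_large_knob and pot_large below 0.012 m and z of lid_large_knob in the frame of pot_large between 0.059 and 0.0645 m and angle between each of lid_large_knob, lid_small_knob, lid_square_knob, lid_oblong_knob's own z axis and vertical below 0.05 rad and horizontal distance between lid_small_knob and pot_small below 0.012 m and z of lid_small_knob in the frame of pot_small between 0.059 and 0.0645 m and horizontal distance between lid_square_knob and pot_square below 0.012 m and z of lid_square_knob in the frame of pot_square between 0.059 and 0.0645 m and (angle between the x axis of lid_square_knob and the x axis of pot_square, either way round below 0.2 rad or angle between the x axis of lid_square_knob and the y axis of pot_square, either way round below 0.2 rad) and horizontal distance between lid_oblong_knob and pot_oblong below 0.012 m and z of lid_oblong_knob in the frame of pot_oblong between 0.059 and 0.0645 m and angle between the x axis of lid_oblong_knob and the x axis of pot_oblong, either way round below 0.2 rad); the robot touches nothing.
It fails at once if the wire spool is moved more than 25 mm from where it stood (distance of spool from where it was at the start of the episode above 0.025 m).
It fails at once if the roll of copper foil is moved more than 25 mm from where it stood (distance of foil_roll from where it was at the start of the episode above 0.025 m).
It also fails if it takes over 99 s, if anything falls off the work surface, if the arm or the gripper's body presses on something with over 40 N, if the wrist force passes 120 N, or if a joint passes its speed limit or range.

### The arm

A 6-joint arm with a two-finger parallel gripper is mounted at the origin on the work surface. World frame = base frame: x ahead of the robot, y to its left, z up, the work surface at z = 0. Lengths are in m, angles in degrees, forces in N, time in s.
With the tool pointing down it reaches from about 0.4 to 0.825 m from the base axis. Payload 7 kg.
Tool frame: the origin (TCP) lies midway between the tips of the shut fingers; the grasp point (between the pads) lies 19 mm behind it; z points along the fingers, y is the line along which they close (so a half turn about z gives the same grasp; the last joint's range is limited). The gripper opens to 88 mm and grips with 3 to 60 N. Pads are 19 mm wide; open, the fingers measure 130 mm over their backs; the gripper's body (78 mm by 193 mm) begins 47 mm behind the grasp point.
Start: joints at [-48.868, 20.546, 0.682, 0, -70.136, -16.507], TCP at [0.281, -0.614, 0.227] pointing down, gripper open.
Joint ranges: [-176.03, 176.03], [-82.01, 121.73], [-58.28, 71.71], [-173.87, 95.51], [-174.79, -0.11], [-173.66, 173.66]. Speed limits (degrees/s): [136.94, 136.94, 172.46, 180, 180, 180].

### API

Orientations are given as [roll, pitch, yaw] about the fixed x, y, z axes, in that order (R = Rz(yaw) Ry(pitch) Rx(roll)).
In Python, from plant import r, eyes, workorder gives the robot as it stands.
- The arm moves only by the tool step_arm, never from a script. Its argument "plan" is a list of rows, each a list of 5 numbers: the shift along the tool's x, y, z each as a share of 25 cm, from -1 to 1, then the turn about the tool's z as a share of 60 degrees, from -1 to 1, then the finger opening in mm, from 0 to 87.6. In form: [[x, y, z, turn, jaw], ...]. A call has 1 to 12 rows; each row is the pose to reach, as a shift and turn from the pose commanded when the call began, along the tool's axes at that moment; what a row does not reach only later rows make up. A row lasts 1/12 s, in which the tool goes at most 41.7 mm and 7.16 degrees, less where a joint would pass 70% of its speed; a pose out of reach is approached as far as the arm can. A call with a number of a shift or a turn outside -1 to 1 is refused whole. A call with a gripper value outside its range is refused whole. The fingers move at their own pace and stop on an object; "newtons" is the grip in N (left out, the last holds). Time passes only in rows, so rows that repeat a pose let the fingers close. It gives the time, the measured TCP pose, the force, the opening and the grip force at its end, in the units of the state.
- r.get_state(): the state, without advancing time (a new reading comes with each control period).
- eyes.capture(name): name is "scene" or "top"; returns the picture (384x512x3 uint8, red, green, blue); there is no depth.
- eyes.camera_model(name): a dict with "fov_y" (degrees; the focal length in pixels is half the picture's height over the tangent of half this angle, whatever the lens; pixels are square), "cx", "cy" (the principal point, pixels), "world_to_cam" (4x4, takes a point from world to camera coordinates). Camera axes: x right, y up, looking along -z (the intrinsics and any distortion apply to the point x, -y, -z); pixel columns grow to the right and rows downward; lengths in m; the calibration is good to about 2 mm. A picture is of the moment at which its call begins. camera_model takes no time and is no camera call.
- workorder.close_job(): hands the job in; it is judged then, once.
The state is a dict: "time_s": time; "joints": joint angles; "qd": joint speeds; "joint_torque": joint torques, N m; "tcp_pos": TCP position; "eef_rot": TCP orientation; "contact_force": force on the tool from outside, world axes, zero at the start; "moment": the same for the moment, N m; "gripper_width": finger opening in m; "gripper_force": force on a finger pad.
Only numpy, scipy, OpenCV 4.12 (cv2) and the standard library are available. Lean on these libraries where they do the work, as an engineer would, in place of code of your own. Each camera call takes 0.05 s, during which the arm holds its last target. There are 200 camera calls.

## Working session

There is one attempt and no reset: what is moved stays moved. The work goes in short steps, Python scripts to look and compute and a tool call to move; the robot and the scene stay as the last step left them, time stands still between calls to the robot, and variables do not carry over. Pictures are saved under pics/ and viewed, at most 14 in all, crops included, and the job is handed in when it is done.

Besides the shell and the picture viewer there is one more tool, called after "Call:" as a command line: name --pt "numbers of a row" for each row, then --argument value for the rest. step_arm: Moves the arm, as the interface text tells. Its arguments: {"type":"object","properties":{"plan":{"type":"array"},"newtons":{"type":"number"}},"required":["plan"]}

```bash
ls; mkdir -p pics
python3 - <<'E'
from plant import r, eyes, workorder
import cv2
for n in("scene","top"):
    im=eyes.capture(n); cv2.imwrite(f"pics/{n}0.png",im[...,::-1]); 
    m=eyes.camera_model(n); print(n,m)
s=r.get_state(); print(s)
E
```

```text
pics
scene {'fov_y': 46.729955955799454, 'cx': 257.228093356342, 'cy': 188.6173521831317, 'world_to_cam': array([[ 0.41769474,  0.90858463, -0.00225062, -0.25611773],
       [-0.58351046,  0.27014864,  0.76585589,  0.31133191],
       [ 0.6964529 , -0.31858072,  0.64300831, -1.54143402],
       [ 0.        ,  0.        ,  0.        ,  1.        ]])}
top {'fov_y': 49.843840944198966, 'cx': 250.0783812837806, 'cy': 196.14763175644507, 'world_to_cam': array([[-0.02812304, -0.99956545,  0.00883258,  0.00600306],
       [ 0.98897192, -0.02653747,  0.14570624, -0.60216457],
       [-0.14540853,  0.01283288,  0.98928847, -1.05546537],
       [ 0.        ,  0.        ,  0.        ,  1.        ]])}
{'time_s': 0.1, 'joints': array([-4.88679978e+01,  2.05873160e+01,  6.38256582e-01, -1.53645928e-02,
       -7.01348685e+01, -1.65052056e+01]), 'qd': array([-1.02614653e-01, -1.24884207e-02,  1.15407365e-01,  5.78288600e-02,
        1.00140211e-04, -6.52872847e-02]), 'joint_torque': array([ 6.18360718e-04, -5.84162486e+01,  2.93752670e+01,  7.01551527e+00,
        1.01989068e-02, -3.63406184e-05]), 'tcp_pos': array([ 0.2810412 , -0.61323535,  0.22571818]), 'eef_rot': array([ 1.79915427e+02, -9.99676695e-03, -1.55378428e+02]), 'contact_force': array([0.18770828, 0.6504552 , 0.67359817]), 'moment': array([ 0.00085201, -0.00433296, -0.01230159]), 'gripper_force': 0.0, 'gripper_width': 0.08750505323757583}
```

View pics/top0.png

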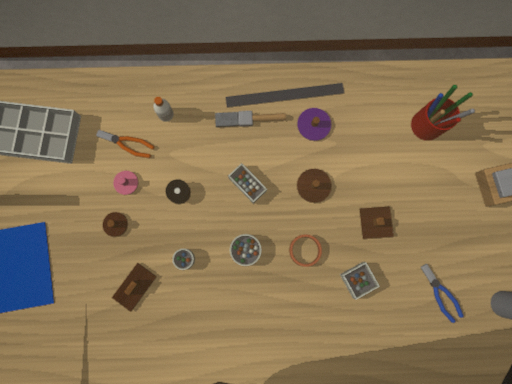

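View pics/scene0.png

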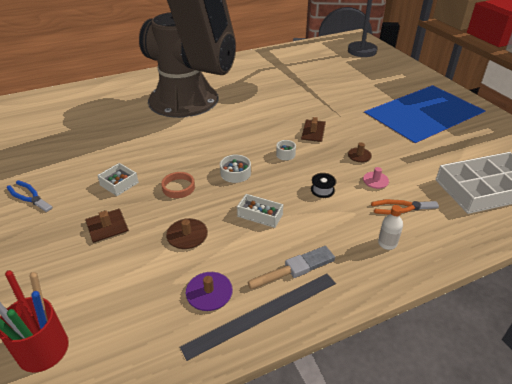

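Top view, lids: large round (314,185), small round (115,224), square (377,222), oblong (134,288). Pots: large (246,250), small (184,260), square (360,281), oblong (248,183). Bystanders: spool (178,191), foil roll (305,250).

Look-alikes: the purple disc lid (314,124) could be taken for the large lid, and the pink lid (126,182) for the small one. By the description I choose the dark brown ones at (314,185) and (115,224).

```bash
cat > h.py <<'E'
import numpy as np, cv2
from plant import r, eyes, workorder
def ray(n,uv,z):
    m=eyes.camera_model(n);f=192/np.tan(np.radians(m["fov_y"]/2));W=m["world_to_cam"];R,t=W[:3,:3],W[:3,3]
    uv=np.atleast_2d(np.asarray(uv,float));d=np.c_[(uv[:,0]-m["cx"])/f,-(uv[:,1]-m["cy"])/f,-np.ones(len(uv))]@R
    c=-R.T@t; return c[:2]+d[:,:2]*((z-c[2])/d[:,2])[:,None]
def pix(n,p):
    m=eyes.camera_model(n);f=192/np.tan(np.radians(m["fov_y"]/2));q=(m["world_to_cam"]@np.r_[p,1])[:3]
    return np.array([m["cx"]+f*q[0]/-q[2],m["cy"]-f*q[1]/-q[2]])
def blob(n,im,seed,kind,half=32):
    x0,y0=max(0,int(seed[0])-half),max(0,int(seed[1])-half)
    c=im[y0:y0+2*half,x0:x0+2*half];h=cv2.cvtColor(c,cv2.COLOR_RGB2HSV)
    if kind=="lid": m=(h[...,2]<125)&(h[...,0]<22)&(h[...,1]>60)
    else: m=(h[...,1]<50)&(h[...,2]>110)
    m=m.astype(np.uint8)*255
    cs,_=cv2.findContours(m,cv2.RETR_EXTERNAL,cv2.CHAIN_APPROX_NONE)
    cs=[q for q in cs if cv2.contourArea(cv2.convexHull(q))>60]
    k=min(cs,key=lambda q:np.hypot(*(np.mean(q[:,0],0)+[x0,y0]-seed)))
    return cv2.convexHull(k)[:,0]+[x0,y0]
def meas(n,im,seed,kind):
    P=ray(n,blob(n,im,seed,kind),.0085 if kind=="lid" else .017)
    (cx,cy),(a,b),ang=cv2.minAreaRect((P*1000).astype(np.float32))
    if a<b:a,b,ang=b,a,ang+90
    return np.round([cx,cy,a,b,ang%180],1)
LIDS=dict(large=(314,185),small=(115,224),square=(377,222),oblong=(134,288))
POTS=dict(large=(246,250),small=(184,260),square=(360,281),oblong=(248,183))
E
python3 - <<'E'
from h import *
im={n:eyes.capture(n) for n in("scene","top")}
s=r.get_state()
for k,D,z in(("lid",LIDS,.0085),("pot",POTS,.017)):
    for a,uv in D.items():
        t=meas("top",im["top"],uv,k);uv2=pix("scene",np.r_[t[:2]/1000,z])
        try:q=meas("scene",im["scene"],uv2,k)
        except Exception as e:q=e
        print(k,a,t,np.hypot(*t[:2]).round(),uv2.round(),q)
for a,uv,z in(("spool",(178,191),.03),("foil",(305,250),.02)):print(a,ray("top",uv,z))
c=cv2.resize(im["top"][100:340,80:420],None,fx=2.3,fy=2.3,interpolation=2);cv2.imwrite("pics/c1.png",c[...,::-1])
E
```

```text
lid large [ 632.4 -193.9  105.3   92.5   88.5] 661.0 [185. 233.] [ 632.2 -192.5   99.3   98.4   52.3]
lid small [539.3 349.4  80.5  76.6  44.8] 643.0 [357. 155.] [536.7 361.2  94.1  66.4 117.2]
lid square [ 526.1 -360.5  100.5   86.    92.5] 638.0 [104. 225.] [ 526.1 -364.8  103.2   98.5   92.6]
lid oblong [370.1 294.8 120.8  83.5 142.7] 473.0 [311. 130.] [373.7 299.6 141.8  78.7 133.2]
pot large [462.4   6.7  82.3  80.3 178.2] 462.0 [236. 168.] [460.7   2.7 121.2  83.1 156. ]
pot small [441.9 172.5  53.2  52.9  89.5] 474.0 [287. 149.] [440.9 170.7  95.7  52.5 153.4]
pot square [ 372.2 -295.5   77.3   74.4  116.5] 475.0 [118. 178.] [ 371.3 -296.2  110.9   92.7   26.3]
pot oblong [644.4  -3.5 100.   52.9  43.1] 644.0 [261. 210.] [640.2  -6.8 113.3  83.9  41.7]
spool [[0.62340743 0.18314906]]
foil [[ 0.45633083 -0.15345686]]
```

View pics/c1.png

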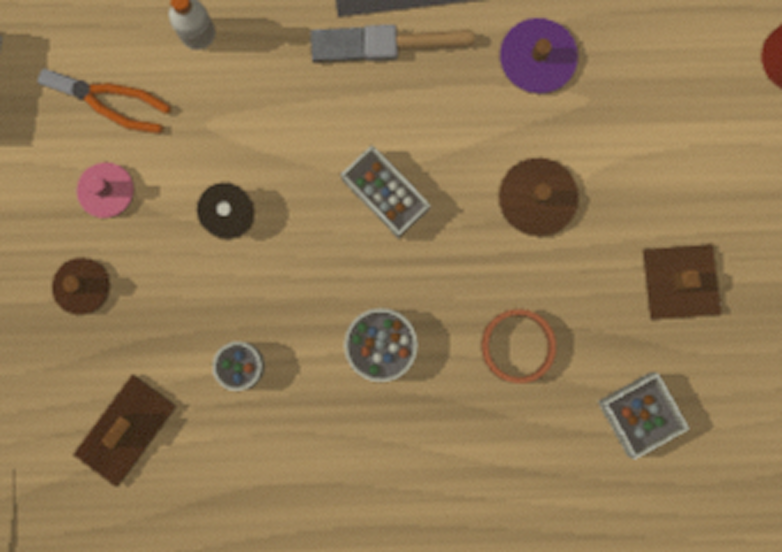

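The crop confirms the choice: the dark brown lids are the target, and the purple and pink ones are the look-alikes. My lid masks took in shadow, so I'll tighten the thresholds.

```bash
sed -i 's/(h\[...,2\]<125)/(h[...,2]<LV)/; s/(h\[...,2\]>110)/(h[...,2]>PV)/; 1a LV,PV=80,140' h.py
python3 - <<'E'
import h; from h import *
im=cv2.cvtColor(eyes.capture("top"),cv2.COLOR_RGB2BGR)[...,::-1].copy()
H=cv2.cvtColor(im,cv2.COLOR_RGB2HSV)
print(H[224,105:135].tolist()); print(H[260,168:200,1:].tolist())
for lv in(75,85,95):
    h.LV=lv
    for a,uv in LIDS.items():print(lv,a,meas("top",im,uv,"lid"))
for pv in(125,150,170):
    h.PV=pv
    for a,uv in POTS.items():
        try:
            b=blob("top",im,uv,"pot");P=ray("top",b,.034)*1000;print(pv,a,meas("top",im,uv,"pot"),"rim",cv2.minAreaRect(P.astype(np.float32)))
        except Exception as e:print(pv,a,e)
E
```

```text
[[13, 150, 80], [12, 144, 78], [14, 155, 94], [15, 161, 111], [15, 161, 109], [15, 159, 104], [15, 157, 107], [15, 149, 111], [15, 165, 96], [16, 140, 73], [16, 159, 53], [13, 130, 57], [17, 127, 58], [14, 142, 61], [15, 135, 66], [13, 141, 65], [12, 136, 62], [14, 148, 62], [14, 152, 62], [14, 133, 67], [15, 142, 63], [14, 128, 60], [16, 119, 79], [19, 109, 105], [19, 106, 120], [19, 110, 116], [18, 106, 116], [18, 107, 117], [19, 108, 116], [19, 107, 117]]
[[105, 173], [107, 172], [108, 175], [107, 172], [72, 173], [30, 144], [35, 87], [47, 76], [40, 76], [44, 75], [60, 76], [40, 70], [41, 75], [53, 82], [91, 95], [98, 91], [100, 79], [109, 82], [152, 121], [161, 133], [154, 116], [135, 96], [96, 82], [31, 108], [28, 139], [33, 122], [70, 91], [98, 114], [106, 123], [113, 120], [107, 124], [108, 125]]Traceback (most recent call last):
  File "<stdin>", line 7, in <module>
  File "h.py", line 22, in meas
    P=ray(n,blob(n,im,seed,kind),.0085 if kind=="lid" else .017)
            ~~~~^^^^^^^^^^^^^^^^
  File "h.py", line 19, in blob
    k=min(cs,key=lambda q:np.hypot(*(np.mean(q[:,0],0)+[x0,y0]-seed)))
ValueError: min() iterable argument is empty
```

```bash
sed -i 's/LV,PV=80,140/LV,PV,LS=112,100,122/; s/(h\[...,1\]>60)/(h[...,1]>LS)/' h.py
python3 - <<'E'
import h; from h import *
im=eyes.capture("top")
for lv,ls in((112,118),(100,100),(112,126)):
    h.LV,h.LS=lv,ls
    for a,uv in LIDS.items():
        try:print(lv,a,meas("top",im,uv,"lid"))
        except Exception as e:print(lv,a,e)
for a,uv in POTS.items():
    for z in(.017,.034):
        b=blob("top",im,uv,"pot");print(a,z,np.round(np.hstack([np.ravel(q) for q in cv2.minAreaRect((ray("top",b,z)*1000).astype(np.float32))]),1))
E
```

```text
112 large [ 632.6 -188.4   94.4   92.5   88.5]
112 small [540.9 357.5  65.7  64.9   0.9]
112 square [ 526.9 -353.3   85.2   83.4   92.3]
112 oblong [372.8 304.1 112.7  64.3 143.2]
100 large [ 633.7 -189.    93.5   92.2  150.8]
100 small [540.8 357.5  65.2  64.9   0.9]
100 square [ 526.8 -353.8   85.3   82.9   92.5]
100 oblong [373.2 303.2 112.5  65.2 142.8]
112 large [ 634.  -187.2   91.7   89.7   88.5]
112 small [541.3 358.7  65.   64.1  72.3]
112 square [ 526.5 -353.    84.4   82.7   92.4]
112 oblong [372.8 304.3 111.3  63.5 143.1]
large 0.017 [462.4   6.7  80.4  82.3  88.4]
large 0.034 [462.1   6.7  79.1  81.   88.4]
small 0.017 [441.9 172.5  53.2  52.9  89.5]
small 0.034 [441.9 169.9  52.4  52.1  89.5]
square 0.017 [ 372.7 -295.2   75.7   77.3   26.5]
square 0.034 [ 373.8 -290.7   74.5   76.2   26.5]
oblong 0.017 [644.4  -3.5 100.1  52.9  43.1]
oblong 0.034 [641.3  -3.4  98.5  52.1  43.1]
```

```bash
cat >> h.py <<'E'
def go(x,y,z,yaw,mod=180):
    "mm, deg: row shares from the pose as it stands; z is the TCP height"
    s=r.get_state();p=s["tcp_pos"]*1000;w=s["eef_rot"][2];a=np.radians(w)
    d=np.array([x,y,z])-p;dy=(yaw-w+mod/2)%mod-mod/2
    print("t",round(s["time_s"],1),p.round(1),s["eef_rot"].round(1),"q",s["joints"].round(),"F",s["contact_force"].round(1),"w",round(s["gripper_width"]*1000,1))
    print("shares x,y,z,turn:",np.round([(d[0]*np.cos(a)+d[1]*np.sin(a))/250,(d[0]*np.sin(a)-d[1]*np.cos(a))/250,-d[2]/250,-dy/60],3))
E
python3 -c "
from h import *
go(527,-353.5,110,2.4,90)"
```

```text
t 0.3 [ 281.2 -613.5  226.2] [ 180.    -0.  -155.4] q [-49.  21.   1.  -0. -70. -17.] F [-0.4 -0.1 -0. ] w 87.8
shares x,y,z,turn: [-1.327  0.536  0.465  0.37 ]
```

Call:
step_arm --pt "-0.9 0.36 0.3 0.37 87" --pt "-0.9 0.36 0.3 0.37 87" --pt "-0.9 0.36 0.3 0.37 87" --pt "-0.9 0.36 0.3 0.37 87" --pt "-0.9 0.36 0.3 0.37 87" --pt "-0.9 0.36 0.3 0.37 87" --pt "-0.9 0.36 0.3 0.37 87" --pt "-0.9 0.36 0.3 0.37 87" --newtons 30

```text
time_s: 0.97
tcp_pos: [0.4498, -0.4356, 0.1505]
eef_rot: [179.9, -0.1, -177.4]
contact_force: [-0.5, -0.7, -0.3]
gripper_width: 0.0867
gripper_force: 0.0
```

```bash
python3 -c "
from h import *
go(527,-353.5,60,2.4,90)"
```

```text
t 1.0 [ 449.8 -435.6  150.5] [ 1.799e+02 -1.000e-01 -1.774e+02] q [-26.  19. -12.  -0. -59. -61.] F [-0.5 -0.7 -0.3] w 86.7
shares x,y,z,turn: [-0.324  0.314  0.362  0.004]
```

Call:
step_arm --pt "-0.324 0.314 0.2 0.004 87" --pt "-0.324 0.314 0.2 0.004 87" --pt "-0.324 0.314 0.2 0.004 87" --pt "-0.324 0.314 0.2 0.004 87" --pt "-0.324 0.314 0.33 0.004 87" --pt "-0.324 0.314 0.45 0.004 87" --pt "-0.324 0.314 0.535 0.004 87" --pt "-0.324 0.314 0.535 0.004 87" --pt "-0.324 0.314 0.535 0.004 60"

```text
time_s: 1.72
tcp_pos: [0.5249, -0.3569, 0.0173]
eef_rot: [180.0, -0.1, -177.8]
contact_force: [0.4, 0.2, 0.6]
gripper_width: 0.084
gripper_force: 0.0
```

```bash
python3 -c "
from h import *
go(527,-353.5,16,2.4,90)
cv2.imwrite('pics/g1.png',cv2.resize(eyes.capture('scene')[130:320,20:270],None,fx=3,fy=3)[...,::-1])"
```

```text
t 1.7 [ 524.9 -356.9   17.3] [ 1.800e+02 -1.000e-01 -1.778e+02] q [-17.  28. -18.   0. -44. -71.] F [0.4 0.2 0.6] w 84.0
shares x,y,z,turn: [-0.009  0.013  0.005 -0.004]
```

View pics/g1.png

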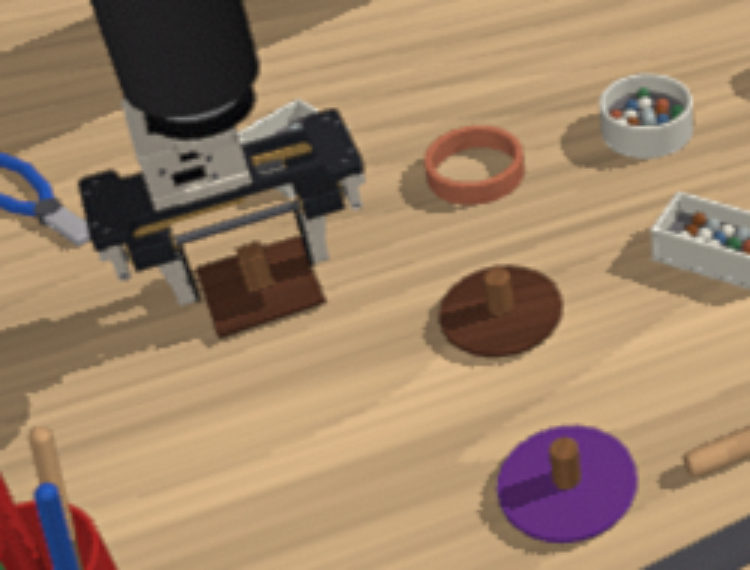

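The picture shows the fingers straddling the square knob at crop (256,265), so I'm closing.

Call:
step_arm --pt "0 0 0 0 0" --pt "0 0 0 0 0" --pt "0 0 0 0 0" --pt "0 0 0 0 0" --pt "0 0 0 0 0" --pt "0 0 0 0 0" --pt "0 0 0 0 0" --pt "0 0 0 0 0"

```text
time_s: 2.43
tcp_pos: [0.5259, -0.3561, 0.0178]
eef_rot: [-180.0, -0.0, -177.8]
contact_force: [0.3, -0.0, -0.0]
gripper_width: 0.0286
gripper_force: 0.0
```

```bash
python3 -c "
from h import *
go(373,-294,60,26.5,90)"
```

```text
t 2.4 [ 525.9 -356.1   17.8] [-180.    -0.  -177.8] q [-17.  28. -18.   0. -44. -71.] F [ 0.3 -0.  -0. ] w 28.6
shares x,y,z,turn: [ 0.602  0.272 -0.169 -0.405]
```

Call:
step_arm --pt "0 0 0 0 0" --pt "0 0 0 0 0" --pt "0 0 0 0 0" --pt "0 0 0 0 0" --pt "0 0 -0.1 0 0" --pt "0 0 -0.22 0 0" --pt "0.1 0.04 -0.35 -0.05 0" --pt "0.25 0.11 -0.35 -0.15 0" --pt "0.4 0.18 -0.35 -0.25 0" --pt "0.5 0.23 -0.35 -0.35 0" --pt "0.57 0.26 -0.35 -0.4 0" --pt "0.6 0.27 -0.35 -0.4 0"

```text
time_s: 3.43
tcp_pos: [0.3705, -0.2933, 0.1055]
eef_rot: [180.0, 0.0, -153.7]
contact_force: [-0.3, -0.5, -1.4]
gripper_width: 0.0201
gripper_force: 30.0
```

```bash
python3 -c "
from h import *
go(373,-294,48,26.5,90)
print(r.get_state()['gripper_force'])
cv2.imwrite('pics/g2.png',cv2.resize(eyes.capture('scene')[80:240,40:240],None,fx=3,fy=3)[...,::-1])"
```

```text
t 3.4 [ 370.5 -293.3  105.5] [ 180.     0.  -153.7] q [-14.   8. -34.  -0. -48. -49.] F [-0.3 -0.5 -1.4] w 20.1
shares x,y,z,turn: [-0.008 -0.007  0.23  -0.003]
29.99886989593506
```

View pics/g2.png

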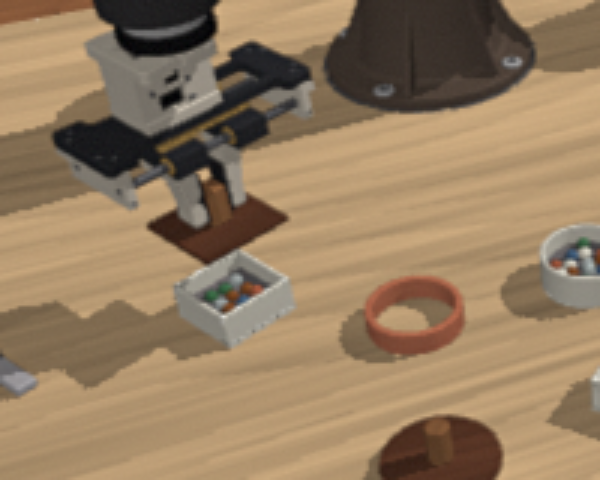

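The square lid is held level above its pot, at crop (215,235) over (235,295), with its sides in line. Now I'll lower and release.

Call:
step_arm --pt "-0.008 -0.007 0.1 0 0" --pt "-0.008 -0.007 0.17 0 0" --pt "-0.008 -0.007 0.21 0 0" --pt "-0.008 -0.007 0.225 0 0" --pt "-0.008 -0.007 0.233 0 0" --pt "-0.008 -0.007 0.233 0 0" --pt "-0.008 -0.007 0.233 0 45" --pt "-0.008 -0.007 0.233 0 45" --pt "-0.008 -0.007 0.233 0 45" --pt "-0.008 -0.007 0.233 0 50" --pt "-0.008 -0.007 0.1 0 60" --pt "-0.008 -0.007 -0.1 0 70"

```text
time_s: 4.48
tcp_pos: [0.3737, -0.2943, 0.1203]
eef_rot: [179.7, -0.3, -153.8]
contact_force: [2.1, -0.1, -0.7]
gripper_width: 0.0542
gripper_force: 0.0
```

```bash
python3 -c "
from h import *
go(633,-189,110,-150)"
```

```text
t 4.5 [ 373.7 -294.3  120.3] [ 179.7   -0.3 -153.8] q [-14.   8. -32.  -0. -51. -49.] F [ 2.1 -0.1 -0.7] w 54.2
shares x,y,z,turn: [-1.117 -0.079  0.041 -0.064]
```

Call:
step_arm --pt "-1 -0.07 0 0 80" --pt "-1 -0.07 0 0 80" --pt "-1 -0.07 0 0 80" --pt "-1 -0.07 0 0 80" --pt "-1 -0.07 0 0 80" --pt "-1 -0.07 0 0 80" --pt "-1 -0.07 0 0 80" --pt "-1 -0.07 0 0 80"

```text
time_s: 5.15
tcp_pos: [0.6097, -0.1993, 0.121]
eef_rot: [180.0, -0.0, -153.7]
contact_force: [-1.5, 0.5, -0.2]
gripper_width: 0.0804
gripper_force: 0.0
```

```bash
python3 -c "
from h import *
go(633,-188.5,17,-153.8)
im=eyes.capture('scene');cv2.imwrite('pics/g3.png',cv2.resize(im[80:270,60:310],None,fx=3,fy=3)[...,::-1])"
```

```text
t 5.2 [ 609.7 -199.3  121. ] [ 180.    -0.  -153.7] q [ -1.  22. -12.   0. -56. -63.] F [-1.5  0.5 -0.2] w 80.4
shares x,y,z,turn: [-0.103 -0.003  0.416  0.002]
```

View pics/g3.png

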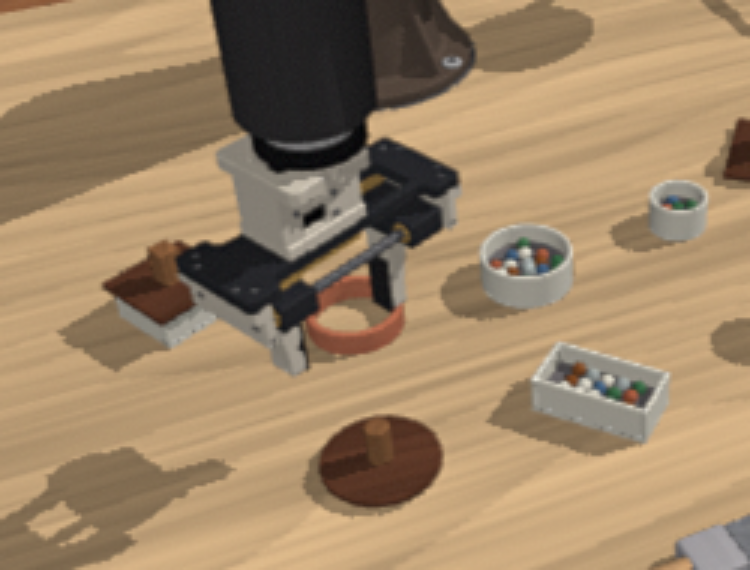

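The square lid sits flat on its pot at crop (160,285). The large lid, with its knob at (378,440), is next.

Call:
step_arm --pt "-0.103 -0.003 0.15 0 70" --pt "-0.103 -0.003 0.27 0 60" --pt "-0.103 -0.003 0.36 0 55" --pt "-0.103 -0.003 0.416 0 50" --pt "-0.103 -0.003 0.416 0 20" --pt "-0.103 -0.003 0.416 0 0" --pt "-0.103 -0.003 0.416 0 0" --pt "-0.103 -0.003 0.416 0 0" --pt "-0.103 -0.003 0.416 0 0" --pt "-0.103 -0.003 0.416 0 0" --pt "-0.103 -0.003 0.416 0 0" --pt "-0.103 -0.003 0.416 0 0"

```text
time_s: 6.2
tcp_pos: [0.6321, -0.1899, 0.0193]
eef_rot: [-179.9, 0.1, -153.8]
contact_force: [-1.9, 0.8, 6.8]
gripper_width: 0.0191
gripper_force: 30.0
```

```bash
python3 -c "
from h import *
print(r.get_state()['gripper_force'])
go(462,6.7,110,-153.8)"
```

```text
30.001646876335144
t 6.2 [ 632.1 -189.9   19.3] [-1.799e+02  1.000e-01 -1.538e+02] q [  0.  30. -14.   0. -46. -64.] F [-1.9  0.8  6.8] w 19.1
shares x,y,z,turn: [ 0.263  1.006 -0.363  0.   ]
```

Call:
step_arm --pt "0 0 -0.12 0 0" --pt "0 0 -0.25 0 0" --pt "0 0 -0.36 0 0" --pt "0.04 0.14 -0.36 0 0" --pt "0.08 0.28 -0.36 0 0" --pt "0.12 0.42 -0.36 0 0" --pt "0.16 0.57 -0.36 0 0" --pt "0.19 0.72 -0.36 0 0" --pt "0.22 0.85 -0.36 0 0" --pt "0.25 0.95 -0.36 0 0" --pt "0.263 1 -0.36 0 0" --pt "0.263 1 -0.36 0 0"

```text
time_s: 7.2
tcp_pos: [0.4604, 0.007, 0.1085]
eef_rot: [180.0, 0.0, -153.7]
contact_force: [-0.3, 0.1, -1.1]
gripper_width: 0.0193
gripper_force: 30.0
```

```bash
python3 -c "
from h import *
go(462,6.7,48,-153.8)
im=eyes.capture('scene');cv2.imwrite('pics/g4.png',cv2.resize(im[80:270,100:350],None,fx=3,fy=3)[...,::-1])"
```

```text
t 7.2 [460.4   7.  108.5] [ 180.     0.  -153.7] q [ 25.   7. -35.  -0. -48. -89.] F [-0.3  0.1 -1.1] w 19.3
shares x,y,z,turn: [-0.005 -0.004  0.242  0.002]
```

View pics/g4.png

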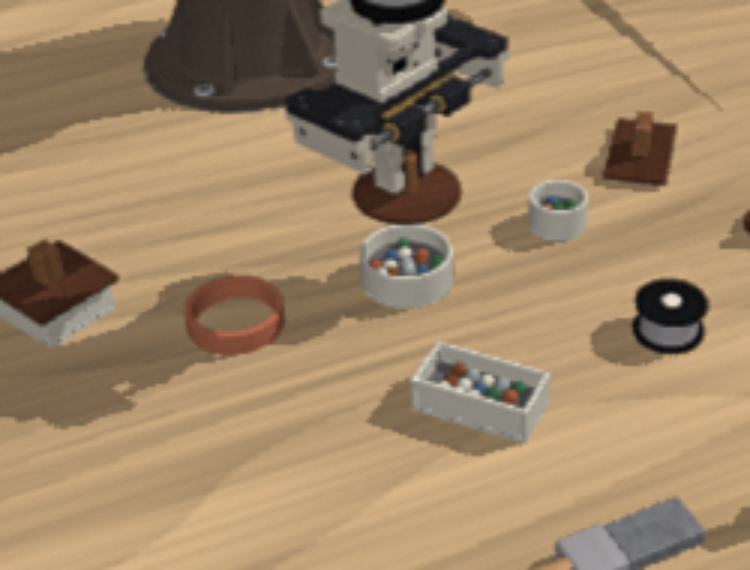

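The large lid is held level at crop (407,190), above its pot at (407,265). I'll check its centring with a ray, then lower it.

```bash
python3 -c "
from h import *
print(ray('scene',(100+407.5/3,80+190.5/3),.0975)*1000)"
```

```text
[[463.53808568   7.65725662]]
```

Centred to within 3 mm, so I'll lower.

Call:
step_arm --pt "-0.005 -0.004 0.1 0 0" --pt "-0.005 -0.004 0.18 0 0" --pt "-0.005 -0.004 0.22 0 0" --pt "-0.005 -0.004 0.236 0 0" --pt "-0.005 -0.004 0.241 0 0" --pt "-0.005 -0.004 0.241 0 0" --pt "-0.005 -0.004 0.241 0 45" --pt "-0.005 -0.004 0.241 0 45" --pt "-0.005 -0.004 0.241 0 45" --pt "-0.005 -0.004 0.241 0 50" --pt "-0.005 -0.004 0.1 0 60" --pt "-0.005 -0.004 -0.1 0 70"

```text
time_s: 8.25
tcp_pos: [0.4616, 0.0043, 0.1231]
eef_rot: [180.0, -0.4, -153.8]
contact_force: [1.9, 1.0, -0.4]
gripper_width: 0.0537
gripper_force: 0.0
```

```bash
python3 -c "
from h import *
go(373,303.5,110,143)"
```

```text
t 8.2 [461.6   4.3 123.1] [ 180.    -0.4 -153.8] q [ 25.   6. -33.  -0. -51. -89.] F [ 1.9  1.  -0.4] w 53.7
shares x,y,z,turn: [-0.21   1.231  0.053  1.053]
```

Call:
step_arm --pt "-0.05 0.2 0 -0.3 70" --pt "-0.1 0.5 0 -0.6 70" --pt "-0.17 0.8 0 -1 70" --pt "-0.17 1 0 -1 70" --pt "-0.17 1 0 -1 70" --pt "-0.17 1 0 -1 70" --pt "-0.17 1 0 -1 70" --pt "-0.17 1 0 -1 70" --pt "-0.17 1 0 -1 70" --pt "-0.17 1 0 -1 70"

```text
time_s: 9.08
tcp_pos: [0.3914, 0.2487, 0.1246]
eef_rot: [-180.0, -0.0, -93.6]
contact_force: [0.4, -0.6, -0.1]
gripper_width: 0.07
gripper_force: 0.0
```

```bash
python3 -c "
from h import *
go(373,303.5,110,-37,360)"
```

```text
t 9.1 [391.4 248.7 124.6] [-180.    -0.   -93.6] q [ 57.   6. -33.   0. -51. -60.] F [ 0.4 -0.6 -0.1] w 70.0
shares x,y,z,turn: [-0.214  0.087  0.059 -0.944]
```

Call:
step_arm --pt "-0.214 0.087 0.059 -0.944 60" --pt "-0.214 0.087 0.059 -0.944 60" --pt "-0.214 0.087 0.059 -0.944 60" --pt "-0.214 0.087 0.059 -0.944 60" --pt "-0.214 0.087 0.059 -0.944 60" --pt "-0.214 0.087 0.059 -0.944 60" --pt "-0.214 0.087 0.059 -0.944 60" --pt "-0.214 0.087 0.059 -0.944 60" --pt "-0.214 0.087 0.059 -0.944 60"

```text
time_s: 9.83
tcp_pos: [0.3736, 0.3029, 0.1099]
eef_rot: [-180.0, -0.0, -37.0]
contact_force: [-0.9, -1.1, -0.2]
gripper_width: 0.0597
gripper_force: 0.0
```

```bash
python3 -c "
from h import *
go(373,303.5,17,-37,360)
im=eyes.capture('scene');cv2.imwrite('pics/g5.png',cv2.resize(im[60:220,190:390],None,fx=3,fy=3)[...,::-1])"
```

```text
t 9.8 [373.6 302.9 109.9] [-180.   -0.  -37.] q [ 63.   9. -32.   0. -49. -10.] F [-0.9 -1.1 -0.2] w 59.7
shares x,y,z,turn: [-0.003 -0.     0.372 -0.   ]
```

View pics/g5.png

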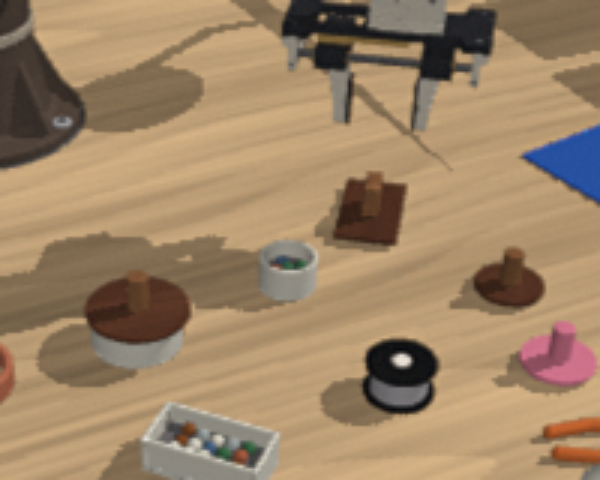

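The large lid is seated on its pot at crop (138,310), and the gripper is above the oblong lid at (372,205).

Call:
step_arm --pt "0 0 0.12 0 60" --pt "0 0 0.24 0 60" --pt "0 0 0.33 0 55" --pt "0 0 0.368 0 50" --pt "0 0 0.368 0 20" --pt "0 0 0.368 0 0" --pt "0 0 0.368 0 0" --pt "0 0 0.368 0 0" --pt "0 0 0.368 0 0" --pt "0 0 0.368 0 0" --pt "0 0 0.368 0 0" --pt "0 0 0.368 0 0"

```text
time_s: 10.88
tcp_pos: [0.3736, 0.3035, 0.0188]
eef_rot: [-179.9, 0.0, -37.2]
contact_force: [-2.4, -0.7, 7.5]
gripper_width: 0.016
gripper_force: 30.0
```

```bash
python3 -c "
from h import *
print(r.get_state()['gripper_force'])
go(642,-3.5,110,43,360)"
```

```text
30.00262588262558
t 10.9 [373.6 303.5  18.8] [-179.9    0.   -37.2] q [ 63.  17. -38.   0. -35. -10.] F [-2.4 -0.7  7.5] w 16.0
shares x,y,z,turn: [ 1.597  0.33  -0.365 -1.336]
```

Call:
step_arm --pt "0 0 -0.12 0 0" --pt "0 0 -0.25 0 0" --pt "0.05 0.01 -0.37 -0.1 0" --pt "0.2 0.04 -0.4 -0.2 0" --pt "0.35 0.07 -0.4 -0.3 0" --pt "0.5 0.1 -0.4 -0.4 0" --pt "0.65 0.13 -0.4 -0.5 0" --pt "0.8 0.16 -0.4 -0.6 0" --pt "0.95 0.19 -0.4 -0.7 0" --pt "1 0.2 -0.4 -0.8 0" --pt "1 0.2 -0.4 -0.9 0"

```text
time_s: 11.8
tcp_pos: [0.5441, 0.1094, 0.1176]
eef_rot: [180.0, 0.0, 16.9]
contact_force: [0.2, 0.9, -0.4]
gripper_width: 0.0159
gripper_force: 30.0
```

```bash
python3 -c "
from h import *
go(642,-3.5,110,43,360)"
```

```text
t 11.8 [544.1 109.4 117.6] [180.    0.   16.9] q [ 32.  15. -23.   0. -52.  75.] F [ 0.2  0.9 -0.4] w 15.9
shares x,y,z,turn: [ 0.243  0.546  0.03  -0.435]
```

Call:
step_arm --pt "0.06 0.14 0.03 -0.11 0" --pt "0.12 0.27 0.03 -0.22 0" --pt "0.18 0.4 0.03 -0.33 0" --pt "0.22 0.5 0.03 -0.435 0" --pt "0.243 0.546 0.03 -0.435 0" --pt "0.243 0.546 0.03 -0.435 0" --pt "0.243 0.546 0.03 -0.435 0"

```text
time_s: 12.38
tcp_pos: [0.6397, -0.0014, 0.1099]
eef_rot: [-180.0, 0.0, 42.7]
contact_force: [-0.6, -0.5, -0.9]
gripper_width: 0.0157
gripper_force: 30.0
```

```bash
python3 -c "
from h import *
go(642,-3.5,48,43,360)
im=eyes.capture('scene');cv2.imwrite('pics/g6.png',cv2.resize(im[90:270,150:370],None,fx=3,fy=3)[...,::-1])"
```

```text
t 12.4 [639.7  -1.4 109.9] [-180.     0.    42.7] q [ 17.  23. -12.  -0. -55. 115.] F [-0.6 -0.5 -0.9] w 15.7
shares x,y,z,turn: [ 0.001  0.012  0.248 -0.005]
```

View pics/g6.png

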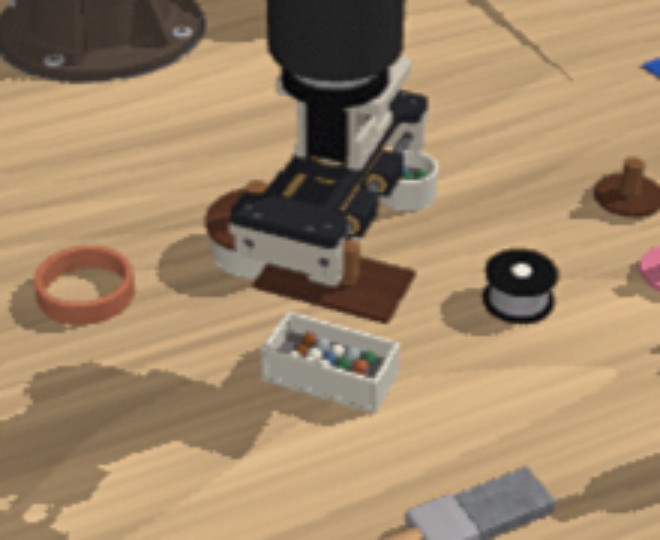

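```bash
python3 -c "
from h import *
print(ray('scene',(150+335/3,90+275/3),.102)*1000)"
```

```text
[[ 6.39555299e+02 -5.52926433e-01]]
```

The oblong lid is parallel to its pot and its centre (640,-1) matches the TCP, so I'll lower.

Call:
step_arm --pt "0.001 0.008 0.1 0 0" --pt "0.001 0.008 0.18 0 0" --pt "0.001 0.008 0.22 0 0" --pt "0.001 0.008 0.24 0 0" --pt "0.001 0.008 0.247 0 0" --pt "0.001 0.008 0.247 0 0" --pt "0.001 0.008 0.247 0 45" --pt "0.001 0.008 0.247 0 45" --pt "0.001 0.008 0.247 0 45" --pt "0.001 0.008 0.247 0 50" --pt "0.001 0.008 0.1 0 60" --pt "0.001 0.008 -0.1 0 70"

```text
time_s: 13.43
tcp_pos: [0.6393, -0.0027, 0.125]
eef_rot: [-179.8, 0.3, 42.9]
contact_force: [1.5, -0.1, 0.1]
gripper_width: 0.05
gripper_force: 0.0
```

```bash
python3 -c "
from h import *
go(541,358,110,43,360)"
```

```text
t 13.4 [639.3  -2.7 125. ] [-179.8    0.3   42.9] q [ 17.  22. -11.  -0. -57. 116.] F [ 1.5 -0.1  0.1] w 50.0
shares x,y,z,turn: [ 0.694 -1.325  0.06  -0.002]
```

Call:
step_arm --pt "0.5 -0.95 0 0 60" --pt "0.5 -0.95 0 0 60" --pt "0.5 -0.95 0 0 60" --pt "0.5 -0.95 0 0 60" --pt "0.5 -0.95 0 0 60" --pt "0.5 -0.95 0 0 60" --pt "0.5 -0.95 0 0 60" --pt "0.5 -0.95 0 0 60" --pt "0.5 -0.95 0 0 60"

```text
time_s: 14.18
tcp_pos: [0.571, 0.2582, 0.1273]
eef_rot: [180.0, -0.0, 43.1]
contact_force: [0.5, -1.5, 0.3]
gripper_width: 0.06
gripper_force: 0.0
```

```bash
python3 -c "
from h import *
print(ray('top',(126,182),.02)*1000)
go(541,358,17.5,43,360)
"
```

```text
[[653.68682696 326.21213717]]
t 14.2 [571.  258.2 127.3] [180.   -0.   43.1] q [ 42.  20. -13.   0. -56.  91.] F [ 0.5 -1.5  0.3] w 60.0
shares x,y,z,turn: [ 0.185 -0.373  0.439  0.001]
```

Call:
step_arm --pt "0.185 -0.373 0.05 0 60" --pt "0.185 -0.373 0.05 0 60" --pt "0.185 -0.373 0.1 0 60" --pt "0.185 -0.373 0.2 0 60" --pt "0.185 -0.373 0.32 0 55" --pt "0.185 -0.373 0.4 0 50" --pt "0.185 -0.373 0.432 0 50" --pt "0.185 -0.373 0.432 0 45"

```text
time_s: 14.85
tcp_pos: [0.5412, 0.3546, 0.017]
eef_rot: [180.0, 0.2, 42.8]
contact_force: [-0.2, -0.6, 0.2]
gripper_width: 0.0472
gripper_force: 0.0
```

```bash
python3 -c "
from h import *
go(541,358,18,43,360)
im=eyes.capture('scene');cv2.imwrite('pics/g7.png',cv2.resize(im[80:240,220:420],None,fx=3,fy=3)[...,::-1])"
```

```text
t 14.8 [541.2 354.6  17. ] [180.    0.2  42.8] q [ 50.  29. -16.  -0. -45.  82.] F [-0.2 -0.6  0.2] w 47.2
shares x,y,z,turn: [ 0.009 -0.01  -0.004 -0.003]
```

View pics/g7.png

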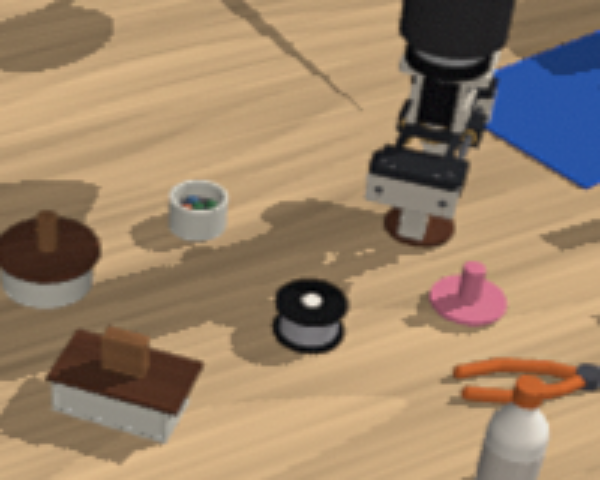

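The oblong lid sits home at crop (125,385), and the fingers straddle the small lid at (420,225). Closing.

Call:
step_arm --pt "0.004 -0.005 0 0 20" --pt "0.004 -0.005 0 0 0" --pt "0.004 -0.005 0 0 0" --pt "0.004 -0.005 0 0 0" --pt "0.004 -0.005 0 0 0" --pt "0.004 -0.005 0 0 0" --pt "0.004 -0.005 0 0 0"

```text
time_s: 15.48
tcp_pos: [0.542, 0.3586, 0.0201]
eef_rot: [180.0, -0.1, 42.9]
contact_force: [-1.2, -0.7, 5.6]
gripper_width: 0.0195
gripper_force: 30.0
```

```bash
python3 -c "
from h import *
print(r.get_state()['gripper_force'])
go(442,170.5,110,43,360)"
```

```text
30.00099867582321
t 15.5 [542.  358.6  20.1] [ 1.80e+02 -1.00e-01  4.29e+01] q [ 51.  29. -16.   0. -45.  82.] F [-1.2 -0.7  5.6] w 19.5
shares x,y,z,turn: [-0.805  0.278 -0.36  -0.001]
```

Call:
step_arm --pt "0 0 -0.12 0 0" --pt "0 0 -0.25 0 0" --pt "0 0 -0.36 0 0" --pt "-0.13 0.045 -0.36 0 0" --pt "-0.26 0.09 -0.36 0 0" --pt "-0.4 0.14 -0.36 0 0" --pt "-0.54 0.185 -0.36 0 0" --pt "-0.66 0.23 -0.36 0 0" --pt "-0.76 0.26 -0.36 0 0" --pt "-0.805 0.278 -0.36 0 0" --pt "-0.805 0.278 -0.36 0 0" --pt "-0.805 0.278 -0.36 0 0"

```text
time_s: 16.48
tcp_pos: [0.4419, 0.1704, 0.1096]
eef_rot: [180.0, -0.1, 42.9]
contact_force: [0.3, 0.6, -0.5]
gripper_width: 0.019
gripper_force: 30.0
```

```bash
python3 -c "
from h import *
go(442,170.5,49,43,360)
im=eyes.capture('scene');cv2.imwrite('pics/g8.png',cv2.resize(im[80:200,220:370],None,fx=4,fy=4)[...,::-1])"
```

```text
t 16.5 [441.9 170.4 109.6] [ 1.80e+02 -1.00e-01  4.29e+01] q [ 45.   8. -33.   0. -48.  88.] F [ 0.3  0.6 -0.5] w 19.0
shares x,y,z,turn: [ 0.001 -0.     0.242 -0.002]
```

View pics/g8.png

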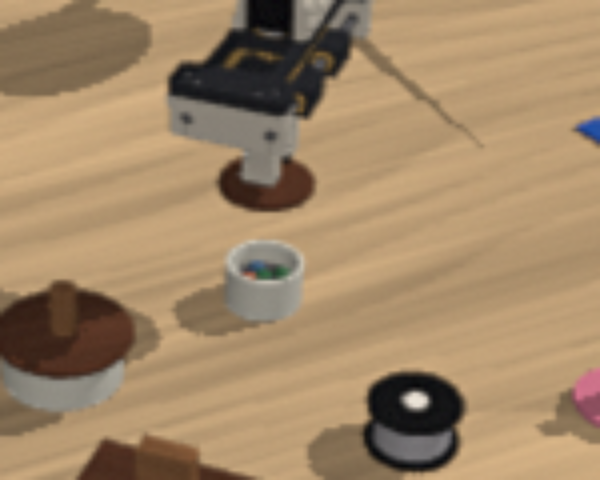

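The small lid is held level at crop (267,183), above its pot at (264,275). Lowering.

Call:
step_arm --pt "0 0 0.1 0 0" --pt "0 0 0.18 0 0" --pt "0 0 0.22 0 0" --pt "0 0 0.236 0 0" --pt "0 0 0.242 0 0" --pt "0 0 0.242 0 0" --pt "0 0 0.242 0 45" --pt "0 0 0.242 0 45" --pt "0 0 0.242 0 45" --pt "0 0 0.242 0 50" --pt "0 0 0.1 0 60" --pt "0 0 -0.1 0 70"

```text
time_s: 17.53
tcp_pos: [0.4399, 0.1689, 0.1242]
eef_rot: [-180.0, 0.4, 42.9]
contact_force: [1.6, 1.4, -0.5]
gripper_width: 0.0537
gripper_force: 0.0
```

Call:
step_arm --pt "0.1 -0.1 -0.3 0 70" --pt "0.2 -0.7 -0.5 0 70" --pt "0.2 -0.7 -0.5 0 70" --pt "0.2 -0.7 -0.5 0 70" --pt "0.2 -0.7 -0.5 0 70" --pt "0.2 -0.7 -0.5 0 70" --pt "0.2 -0.7 -0.5 0 70" --pt "0.2 -0.7 -0.5 0 70" --pt "0.2 -0.7 -0.5 0 70" --pt "0.2 -0.7 -0.5 0 70"

```text
time_s: 18.37
tcp_pos: [0.3591, 0.3315, 0.25]
eef_rot: [180.0, 0.1, 42.9]
contact_force: [-0.0, -0.3, 0.9]
gripper_width: 0.0699
gripper_force: 0.0
```

Run:
```python
from h import *
go(442,170,110,43)
im=eyes.capture('top');sc=eyes.capture('scene')
A=cv2.resize(im[150:310,140:420],None,fx=2.7,fy=2.7)[:,:750];B=cv2.resize(sc[120:250,60:370],(750,315))
A=cv2.resize(A,(500,285));B=cv2.resize(B,(740,310));c=np.zeros((595,740,3),np.uint8);c[:285,:500]=A;c[285:]=B
cv2.imwrite('pics/fin.png',c[...,::-1])
P=dict(large=(462,6.7),small=(442,170.5),square=(373,-294),oblong=(642,-3.5))
for k,p in P.items():
    uv=pix("top",[p[0]/1000,p[1]/1000,.037]);b=blob("top",im,uv,"lid");Q=(ray("top",b,.037)*1000).astype(np.float32);print(k,p,cv2.minAreaRect(Q))
```

```text
t 18.4 [359.1 331.5 250. ] [1.80e+02 1.00e-01 4.29e+01] q [ 66.   2. -20.  -0. -68.  67.] F [-0.  -0.3  0.9] w 69.9
shares x,y,z,turn: [-0.197  0.699  0.56  -0.002]
large (462, 6.7) ((464.71649169921875, 6.6254730224609375), (89.56858825683594, 91.3125228881836), 88.41988372802734)
small (442, 170.5) ((440.00189208984375, 171.35614013671875), (64.0492172241211, 64.86051177978516), 71.25386047363281)
square (373, -294) ((377.7626647949219, -294.4136047363281), (83.42109680175781, 83.40426635742188), 26.486526489257812)
oblong (642, -3.5) ((643.0238647460938, 0.09796905517578125), (110.11153411865234, 61.493385314941406), 43.1759033203125)
```

View pics/fin.png

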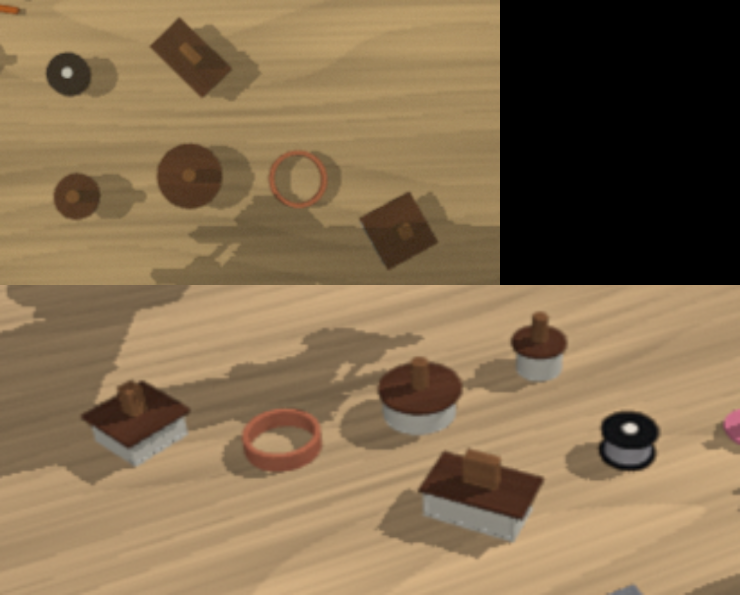

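All four lids sit flat and within 5 mm of their pots' centres. The spool and the foil roll look to be where they were. I'm handing in.

```bash
python3 -c "
from plant import workorder
print(workorder.close_job())"
```

```text
the job is handed in; nothing more can be done
None
```

I put all four lids on their own pots and handed the job in at about 18.5 s; in the last pictures they sat flat, in line and within about 5 mm of centre, with the spool and foil roll still in place, but no verdict came back.

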